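# Clamp a damper with the loose crank

## Task

Take the loose crank out of its yellow stand, feel its hex socket gently onto the screw hidden down the green clamp's sleeve until it is fully seated, and wind it clockwise until the jaw holds the damper firmly, at about 1 N m on the screw. Do not ram the hex or crush the damper tube, then lift the crank off and stand it fully home, upright, back in its stand, leaving everything else on the bench where it lies.

Things in the scene. Friction and masses are not known exactly. Their poses are not given: they have to be found in the camera images.
- clamp: Green yoke clamp bolted to the bench: base 180 x 180 x 14 mm, two uprights, bridge 62 x 168 mm with its top 140 mm above the bench. Origin: centre of the underside, on the vertical screw axis; z up, x along the damper. Clockwise from above lowers the jaw 20 mm a turn (3.2 mm per rad). The screw runs with 0.55 N m of drag (6.5 N at the crank handle) and holds up to 170 N where it is left.
- drive (a point): On the screw axis, at the bottom of the guide sleeve, 145 mm above the bench: the screw's collar, on which the foot of a fully seated crank rests. The male hex rises from here: 27 mm across flats, 18 mm high, plus a 4 mm conical tip. A misaligned crank stops 18 mm above this point. The hex may stand at any angle about z: this is not measured, and must be felt.
- sleeve_rim (a point): Centre of the upper rim of the dark guide sleeve on the clamp's bridge, around the hidden hex, 40 mm above drive. Bore 43 mm (1 mm of play all round the crank's shaft), flared to about 53 mm over its top 10 mm; outside 64 mm at the rim. It guides the shaft onto the hex if the crank is let down gently within 3 mm of the axis.
- pad: Black pressure pad, 60 x 46 x 7 mm, under the jaw on yellow disc springs. Origin: centre of its underside. Starts 5 to 7.5 mm above the damper, meeting it after 1.6 to 2.4 rad of screw turning. From there each rad adds about 160 N of load and 0.5 N m of torque: 1 N m while turning is about 140 N. Below 60 N (0.74 N m) is loose, above 300 N (1.5 N m) crushes the tube.
- crank: Loose steel crank, 0.54 kg, upright. Origin: centre of its foot; z up the shaft, x along the arm to the handle. Shaft 41 mm wide; hex socket in the foot 28.5 mm across flats, 26 mm deep, flats facing +x and -x; it drops on the hex when within about 5 degrees, in six positions. Arm 20 mm wide, 60 to 70 mm above the foot, from a 30 mm balance ball at x = -42 mm to the handle at x = +85 mm.
- hub_mid (a point): Middle of the crank's hub block, on the shaft axis, 84 mm above the foot: 26 mm along the crank's x, 24 mm along its y, 28 mm tall, standing on the arm (70 to 98 mm above the foot). Pinch it across y to lift and carry the crank.
- damper: Grey damper tube, 46 mm in diameter and 200 mm long, with a thin rod at its +x end, lying loose in the clamp's V block along the clamp's x. Origin: middle of the tube, on its axis, 50 mm above the bench. 1.6 kg.
- handle_mid (a point): Middle of the crank's red handle: an upright grip, 26 mm in diameter and 47 mm tall, that spins freely on its pin, 85 mm out along the crank's x, 95.5 mm above its foot; its top is 119 mm above the foot. Held still after a step of winding, it reads 0.2 to 0.4 N m less on the screw than while moving, because the screw's drag holds part of the load.
- stand: Yellow stand bolted to the bench, on the left or the right of the clamp: base 90 x 90 mm with an upright cup, bore 46 mm, mouth flared to 65 mm outside, rim 42 mm above the bench. Origin: centre of its underside. z up.
- stand_in (a point): Centre of the cup's floor, 8 mm above the bench and 34 mm below its rim, where the foot of the parked crank rests.
- parts_tray: Blue parts tray, 130 x 160 x 35 mm, fixed to the bench on the other side of the clamp from the stand. Origin: centre of its underside.
- top_nut: Brass nut, 22 mm across flats, in the tray. Leave alone.
- bump_stop: Yellow bump stop, 46 mm wide and 52 mm tall, in the tray. Leave alone.
- wrench: Steel wrench, 190 mm, lying on the bench. Leave alone.
- screwdriver: Orange screwdriver, 200 mm, lying on the bench. Leave alone.
- spring_seat: Black rubber ring, 110 mm in diameter, 14 mm thick. Leave alone.
- top_mount: Aluminium strut top mount, 90 mm in diameter, 30 mm tall. Leave alone.
Mind the look-alikes: they are no part of the job. Of the things like the crank, leave any that is brown; of the rest the larger one is meant.

How it is judged:
By the outcome, as a careful person would: the job done as asked, in the order asked, and still so for the second after the job is handed in, with the robot touching nothing.
It also fails if it takes over 72 s, if anything falls off the work surface, if the arm or the gripper's body presses on something with over 40 N, if the wrist force passes 120 N, or if a joint passes its speed limit or range.

## Robot

A 7-joint arm with a two-finger parallel gripper is mounted at the origin on the work surface. World frame = base frame: x ahead of the robot, y to its left, z up, the work surface at z = 0. Lengths are in m, angles in degrees, forces in N, time in s.
With the tool pointing down it reaches from about 0.425 to 0.875 m from the base axis. Payload 4.7 kg.
Tool frame: the origin (TCP) lies at the centre of the arm's flange, where the gripper is bolted on; the fingertips stand 182 mm ahead of it and the grasp point (between the pads) lies 164 mm ahead of it; z points along the fingers, y is the line along which they close (so a half turn about z gives the same grasp; the last joint's range is limited). The gripper opens to 87 mm and grips with 3 to 60 N. Pads are 19 mm wide; open, the fingers measure 117 mm over their backs; the gripper's body (75 mm by 190 mm) begins 51 mm behind the grasp point.
Start: joints at [64.349, 18.392, -4.016, 83.108, 1.295, 78.541, -3.26], TCP at [0.29, -0.582, 0.405] pointing down, gripper open.
Joint ranges: [-163.93, 163.93], [-17.29, 119.83], [-79.2, 71.16], [3.27, 140.29], [-89.18, 269.18], [5.43, 117.66], [-154.24, 154.24]. Speed limits (degrees/s): [147.25, 147.25, 180, 180, 180, 180, 180].

## Interface

Orientations are given as [roll, pitch, yaw] about the fixed x, y, z axes, in that order (R = Rz(yaw) Ry(pitch) Rx(roll)).
In Python, from cell import env gives the robot as it stands. The module is installed in compiled form; this text tells all that it offers.
- The arm moves only by the tool step_arm, never from a script. Its argument "steps" is one flat list of numbers, 5 for each row, row after row: the opening, from 0 (shut) to 1 (fully open), then the shift along the tool's x, y, z in mm, then the turn about the tool's z in degrees. In form: [grip, dx, dy, dz, roll, grip, dx, dy, dz, roll, ...]. A call has 1 to 12 rows; each row shifts and turns the commanded pose from where the row before left it, along the tool's axes as they then stand; what a row does not reach is not made up. A row lasts 1/8 s, in which the tool goes at most 62.5 mm and 10.7 degrees, less where a joint would pass 70% of its speed; a pose out of reach is approached as far as the arm can. A call with a gripper value outside its range is refused whole. The fingers move at their own pace and stop on an object; "grip_force" is the grip in N (left out, the last holds). Time passes only in rows, so rows that do not move let the fingers close. It gives the time, the measured TCP pose, the force, the opening and the grip force at its end, in the units of the state.
- env.get_obs(): the state, without advancing time (a new reading comes with each control period).
- env.read_camera(name): name is "scene" or "top"; returns a dict with "image" (420x560x3 uint8, red, green, blue), "camera_matrix" (3x3 intrinsics, pixels), "R" (3x3) and "t" (3): a world point X has camera coordinates R X + t. Camera axes: x right, y down, z forward; pixel columns grow to the right and rows downward; lengths in m; the calibration is good to about 2 mm. A picture is of the moment at which its call begins. There is no depth.
- env.sign_off(): hands the job in; it is judged then, once.
The state is a dict: "time_s": time; "qpos": joint angles; "joint_velocities": joint speeds; "effort": joint torques, N m; "tool_pos": TCP position; "tool_rot": TCP orientation; "force": force on the tool from outside, world axes, zero at the start; "wrist_torque": the same for the moment, N m; "grip_width": finger opening in m; "grasp_force": force on a finger pad.
Only numpy, scipy, OpenCV 4.12 (cv2) and the standard library are available. Lean on these libraries where they do the work, as an engineer would, in place of code of your own. Each camera call takes 0.05 s, during which the arm holds its last target. There are 200 camera calls.

## Working session

There is one attempt and no reset: what is moved stays moved. The work goes in short steps, Python scripts to look and compute and a tool call to move; the robot and the scene stay as the last step left them, time stands still between calls to the robot, and variables do not carry over. Pictures are saved under pics/ and viewed, at most 11 in all, crops included, and the job is handed in when it is done.

Besides the shell and the picture viewer there is one more tool, called after "Call:" as name(argument=value, ...), one argument or row to a line, values as JSON. step_arm: Moves the arm, as the interface text tells. Its arguments: {"type":"object","properties":{"steps":{"type":"array","items":{"type":"number"}},"grip_force":{"type":"number"}},"required":["steps"]}

```bash
mkdir -p pics
python3 - <<'E'
from cell import env
import cv2
o=env.get_obs();print({k:o[k] for k in('time_s','tool_pos','tool_rot','force','grip_width')})
for n in('scene','top'):
    c=env.read_camera(n);cv2.imwrite(f'pics/{n}0.png',cv2.resize(c['image'][:,:,::-1],(800,600),interpolation=cv2.INTER_CUBIC));print(n,c['camera_matrix'],c['R'],c['t'])
E
```

```text
{'time_s': 0.0, 'tool_pos': array([ 0.28948247, -0.58175172,  0.40367514]), 'tool_rot': array([-1.79891827e+02,  7.84350481e-03,  2.64596696e+01]), 'force': array([ 0.44810971,  0.59455801, -0.26882176]), 'grip_width': 0.08673488338220785}
scene [[481.12897611   0.         287.21371967]
 [  0.         481.12897611 212.38601427]
 [  0.           0.           1.        ]] [[ 0.78939038  0.61372621 -0.01424653]
 [ 0.47336355 -0.62330096 -0.62243302]
 [-0.39088334  0.48459885 -0.7825434 ]] [-0.41451786 -0.11121146  1.49316823]
top [[534.63007884   0.         275.5154084 ]
 [  0.         534.63007884 198.45082301]
 [  0.           0.           1.        ]] [[ 0.0026022  -0.99998585  0.00463979]
 [-0.98453177 -0.00337476 -0.17517365]
 [ 0.17518683 -0.00411218 -0.98452662]] [0.03884587 0.50450701 1.48903979]
```

View pics/scene0.png

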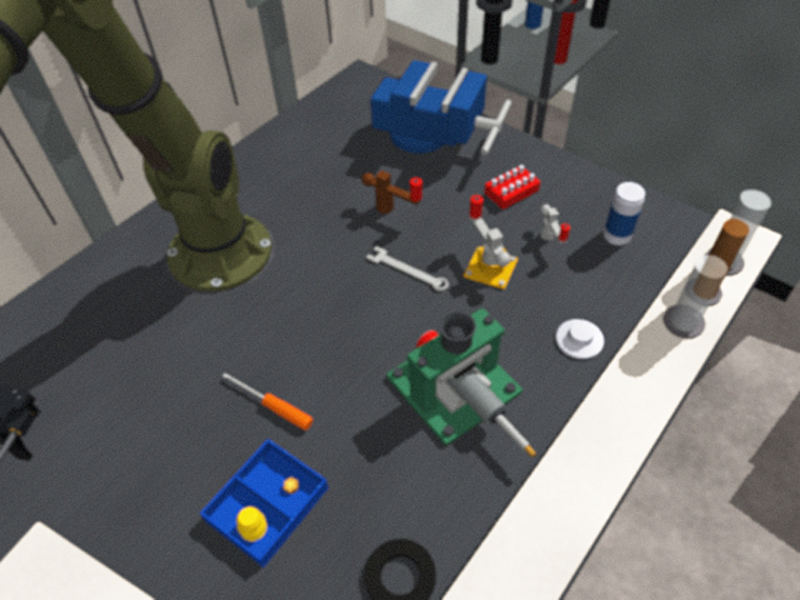

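View pics/top0.png

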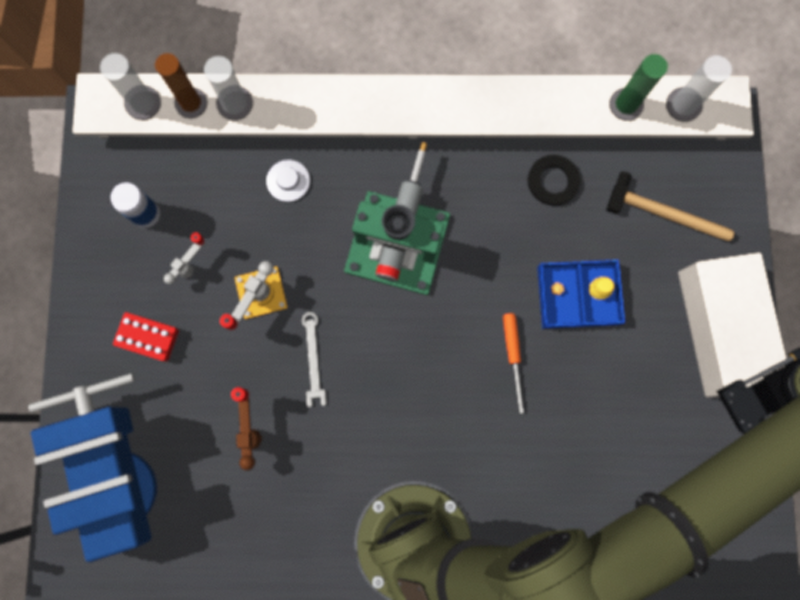

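The scene picture shows the clamp sleeve at (458,325) and the grey crank in its yellow stand at (490,250). In the top picture they are at (398,222) and (255,290). The brown crank and the small grey crank are the look-alikes. I'll enlarge both regions.

```bash
cat > h.py <<'E'
import numpy as np,cv2
from cell import env
from scipy.optimize import least_squares
def cam(n):
    c=env.read_camera(n);return c['image'],c['camera_matrix'],c['R'],c['t']
def proj(c,X):
    p=c[1]@(c[2]@np.asarray(X,float)+c[3]);return p[:2]/p[2]
def atz(c,uv,z):
    d=c[2].T@np.linalg.inv(c[1])@np.array([*uv,1.]);o=-c[2].T@c[3];return o+d*(z-o[2])/d[2]
def crop(c,x0,y0,x1,y1,s,f):
    im=cv2.resize(c[0][y0:y1,x0:x1,::-1],None,fx=s,fy=s,interpolation=cv2.INTER_CUBIC)
    for x in range(x0-x0%-20,x1,20): cv2.putText(im,str(x),((x-x0)*s,10),0,.35,(255,255,255));cv2.line(im,((x-x0)*s,12),((x-x0)*s,18),(255,255,255))
    for y in range(y0-y0%-20,y1,20): cv2.putText(im,str(y),(0,(y-y0)*s+4),0,.35,(255,255,255));cv2.line(im,(25,(y-y0)*s),(31,(y-y0)*s),(255,255,255))
    cv2.imwrite(f,im)
E
python3 - <<'E'
from h import *
crop(cam('top'),140,95,330,240,4,'pics/t1.png')
crop(cam('scene'),265,130,385,280,4,'pics/s1.png')
E
```

```text
(no output)
```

View pics/t1.png

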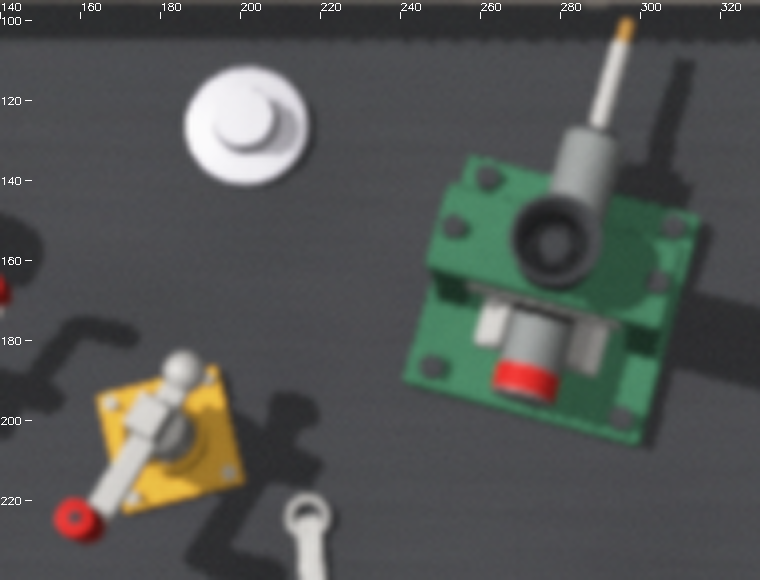

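View pics/s1.png

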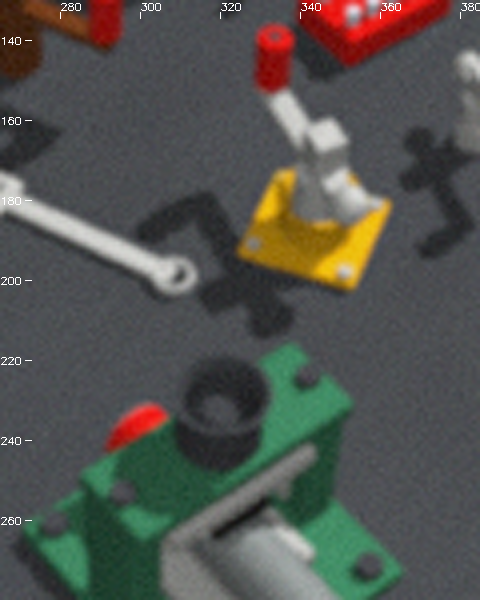

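Top crop: the sleeve rim is at about (279,155), hub top (177.5,199), handle top (159,224.5), ball (185.5,187). Scene crop: rim (321.5,228), handle top (333.5,138), hub top (346.5,161), ball (356,178). Next I fit poses to these.

Run:
```python
from h import *
T=cam('top');S=cam('scene')
def f(c,x0,y0):return np.array([(c[0]+.5)/4-.5+x0,(c[1]+.5)/4-.5+y0])
tp=lambda *c:f(c,140,95); sp=lambda *c:f(c,265,130)
print('rim',atz(T,tp(556,239),.185),atz(S,sp(226,393),.185))
print('drive tip top',atz(T,tp(553,243),.167))
b=[atz(T,tp(*c),.008) for c in((95,396),(217,366),(245,484),(123,515))];print('stand',np.mean(b,0),[np.linalg.norm(b[i]-b[i-1]) for i in range(4)])
# clamp base corners & yaw: damper axis from rod tip
print('rod/cap',atz(T,tp(625,30),.05),atz(T,tp(525,385),.05))
for n,z,ct,cs in(('hub',.106,(150,417),(326,128)),('handle',.127,(75,518),(274,35)),('ball',.073,(182,369),(364,192))):
    print(n,atz(T,tp(*ct),z),atz(S,sp(*cs),z))
obs=[(T,tp(150,417),(0,0,.106)),(T,tp(75,518),(.085,0,.127)),(T,tp(182,369),(-.042,0,.073)),(S,sp(274,35),(.085,0,.127)),(S,sp(364,192),(-.042,0,.073))]
def r(p):
    c,s=np.cos(p[2]),np.sin(p[2]);o=[]
    for C,uv,X in obs:o+=list(proj(C,(p[0]+c*X[0]-s*X[1],p[1]+s*X[0]+c*X[1],X[2]))-uv)
    return o
q=least_squares(r,[.65,.25,2.]);print(q.x,np.degrees(q.x[2]),np.round(q.fun,1))
```

```text
rim [0.59759504 0.03305024 0.185     ] [0.60179215 0.03548075 0.185     ]
drive tip top [0.59958816 0.03487226 0.167     ]
stand [0.49161084 0.31370628 0.008     ] [np.float64(0.09117836973155152), np.float64(0.09180242458903856), np.float64(0.09070330611037776), np.float64(0.09107318612110891)]
rod/cap [ 0.79251543 -0.01898075  0.05      ] [0.52539753 0.05373988 0.05      ]
hub [0.49132287 0.31105463 0.106     ] [0.49064538 0.32090569 0.106     ]
handle [0.41858214 0.35513745 0.127     ] [0.41814188 0.35887205 0.127     ]
ball [0.53161934 0.29571472 0.073     ] [0.53192332 0.31255796 0.073     ]
[0.49451669 0.31774745 2.68624394] 153.91044038751534 [-2.4 -1.2 -0.   0.1 -1.3 -0.2 -0.7  0.7 -2.4  2.8]
```

```bash
cat >> h.py <<'E'
def rows(start,wps,polar=False):
    """start (x,y,z,yaw); wps (x,y,z,yaw,grip,n): print rows of step_arm, in rounded numbers (rounding error carried)"""
    x,y,z,w=start;out=[]
    for X,Y,Z,W,g,n in wps:
        s0=(x,y,z,w)
        for i in range(1,n+1):
            a=i/n
            if polar:
                r0,p0,r1,p1=np.hypot(*s0[:2]),np.arctan2(s0[1],s0[0]),np.hypot(X,Y),np.arctan2(Y,X)
                r,p=r0+a*(r1-r0),p0+a*(p1-p0);tx,ty=r*np.cos(p),r*np.sin(p)
            else:tx,ty=s0[0]+a*(X-s0[0]),s0[1]+a*(Y-s0[1])
            tz,tw=s0[2]+a*(Z-s0[2]),s0[3]+a*(W-s0[3])
            c,s=np.cos(np.radians(w)),np.sin(np.radians(w));d=np.array([tx-x,ty-y])*1e3
            v=np.round([c*d[0]+s*d[1],s*d[0]-c*d[1],(z-tz)*1e3],1);t=round(w-tw,1)
            out.append([g,*map(float,v),t])
            x+=(c*v[0]+s*v[1])/1e3;y+=(s*v[0]-c*v[1])/1e3;z-=v[2]/1e3;w-=t
    for k in range(0,len(out),12):print(', '.join(', '.join(f'{q:g}' for q in r) for r in out[k:k+12]),'\n')
def pose():
    o=env.get_obs();return (*o['tool_pos'],o['tool_rot'][2])
E
python3 - <<'E'
from h import *
rows(pose(),[(.492,.315,.36,152,1,23)],True)
E
```

```text
1, 47.2, -4.6, 1.9, -5.5, 1, 47, -3.5, 2, -5.4, 1, 47, -2.5, 1.9, -5.5, 1, 46.7, -1.4, 1.9, -5.4, 1, 46.6, -0.4, 2, -5.5, 1, 46.3, 0.6, 1.9, -5.4, 1, 46.2, 1.6, 1.9, -5.5, 1, 45.8, 2.6, 1.9, -5.5, 1, 45.6, 3.7, 2, -5.4, 1, 45.3, 4.6, 1.9, -5.5, 1, 45, 5.6, 1.9, -5.4, 1, 44.7, 6.5, 2, -5.5 

1, 44.2, 7.5, 1.9, -5.5, 1, 43.9, 8.4, 1.9, -5.4, 1, 43.5, 9.3, 2, -5.5, 1, 43.1, 10.3, 1.9, -5.4, 1, 42.7, 11.1, 1.9, -5.5, 1, 42.2, 12, 1.9, -5.4, 1, 41.7, 12.8, 2, -5.5, 1, 41.2, 13.7, 1.9, -5.5, 1, 40.7, 14.6, 1.9, -5.4, 1, 40.2, 15.4, 2, -5.5, 1, 39.7, 16.1, 1.9, -5.4
```

Call:
step_arm(
  steps=[1,47.2,-4.6,0,-5.5,1,47,-3.5,0,-5.4,1,47,-2.5,0,-5.5,1,46.7,-1.4,0,-5.4,1,46.6,-0.4,0,-5.5,1,46.3,0.6,0,-5.4,1,46.2,1.6,0,-5.5,1,45.8,2.6,0,-5.5,1,45.6,3.7,0,-5.4,1,45.3,4.6,0,-5.5,1,45,5.6,0,-5.4,1,44.7,6.5,0,-5.5],
)

```text
time_s: 1.8
tool_pos: [0.5993, -0.1409, 0.4047]
tool_rot: [180.0, 0.0, 92.1]
force: [-0.2, -0.7, 0.5]
grip_width: 0.087
grasp_force: 0.0
```

Call:
step_arm(
  steps=[1,44.2,7.5,0,-5.5,1,43.9,8.4,0,-5.4,1,43.5,9.3,0,-5.5,1,43.1,10.3,0,-5.4,1,42.7,11.1,0,-5.5,1,42.2,12,0,-5.4,1,41.7,12.8,0,-5.5,1,41.2,13.7,0,-5.5,1,40.7,14.6,0,-5.4,1,40.2,15.4,0,-5.5,1,39.7,16.1,0,-5.4,1,0,0,0,0],
)

```text
time_s: 3.3
tool_pos: [0.4888, 0.3188, 0.4052]
tool_rot: [179.9, -0.1, 152.4]
force: [0.9, 0.2, -0.3]
grip_width: 0.0872
grasp_force: 0.0
```

Run:
```python
from h import *
o=env.get_obs();print(o['time_s'],pose(),o['tool_rot'],o['qpos'],o['force'])
T=cam('top');S=cam('scene')
crop(S,295,60,415,210,4,'pics/s2.png')
p=o['tool_pos'];g=p-[0,0,.164];print(proj(S,g),proj(S,g+[0,0,-.018]))
rows(pose(),[(.491,.315,.256,152,1,6)])
```

```text
3.3 (np.float64(0.48878783463705777), np.float64(0.3188464869843853), np.float64(0.40522170369637334), np.float64(152.4164898063747)) [ 1.79924019e+02 -6.86273100e-02  1.52416490e+02] [  6.78896342  16.30771156 -50.6478312   91.52936611  12.72347378
  78.19992362  17.08257761] [ 0.89858645  0.20031738 -0.25461556]
[349.28735847 125.59122994] [348.70154672 130.74984609]
1, 0.2, -0.1, 24.8, -0, 1, 0.1, -0, 24.8, -0, 1, 0.2, -0.1, 24.8, -0, 1, 0.1, -0.1, 24.8, -0, 1, 0.2, -0, 24.7, -0, 1, 0.1, -0.1, 24.8, -0
```

View pics/s2.png

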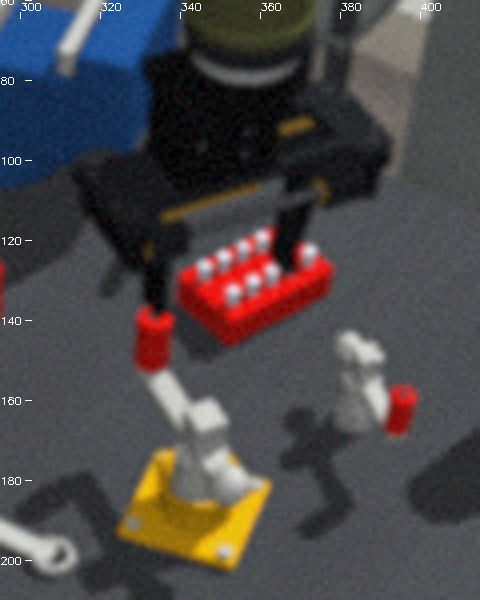

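The gripper is above the crank. Fingertips are at about (334,136) and (367,128), straddling the line to the hub at (346.5,161). Now descend and grasp.

Call:
step_arm(
  steps=[1,0,0,25,0,1,0,0,25,0,1,0,0,25,0,1,0,0,25,0,1,0,0,25,0,1,0,0,24,0,1,0,0,0,0,1,0,0,0,0],
)

```text
time_s: 4.4
tool_pos: [0.4929, 0.3144, 0.2565]
tool_rot: [180.0, 0.0, 151.9]
force: [0.1, 0.6, 0.7]
grip_width: 0.0869
grasp_force: 0.0
```

Run:
```python
from h import *
print(pose(),env.get_obs()['force'])
T=cam('top');crop(T,130,150,230,250,6,'pics/t3.png')
```

```text
(np.float64(0.49290349478071444), np.float64(0.31441409678434146), np.float64(0.25648671212608165), np.float64(151.86264704799143)) [0.0697032  0.64809091 0.74595113]
```

View pics/t3.png

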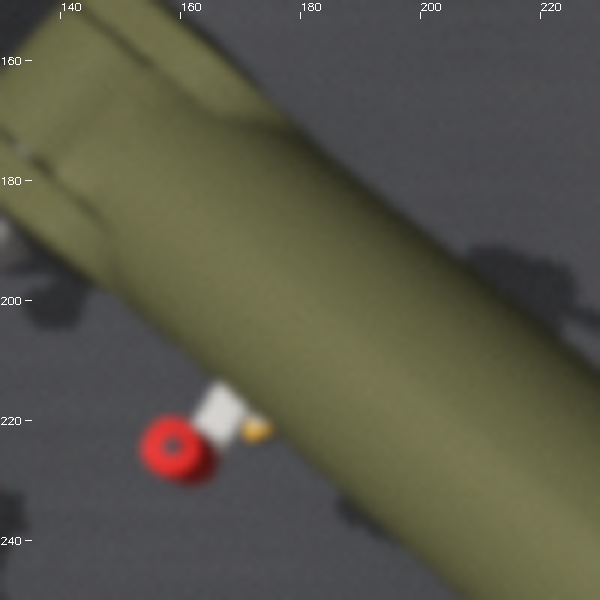

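The arm hides the hub from the top camera; the handle is undisturbed at about (158,224). Closing gently.

Call:
step_arm(
  steps=[0.1,0,0,0,0,0.1,0,0,0,0,0.1,0,0,0,0,0.1,0,0,0,0,0.1,0,0,0,0,0.1,0,0,0,0,0.1,0,0,0,0,0.1,0,0,0,0],
  grip_force=12,
)

```text
time_s: 5.45
tool_pos: [0.492, 0.3148, 0.2557]
tool_rot: [-180.0, 0.0, 152.0]
force: [0.4, -1.1, 0.1]
grip_width: 0.0239
grasp_force: 11.9
```

Call:
step_arm(
  steps=[0.1,0,0,0,0,0.1,0,0,0,0,0.1,0,0,-10,0,0.1,0,0,-15,0,0.1,0,0,-25,0,0.1,0,0,-30,0,0.1,0,0,-30,0,0.1,0,0,-30,0,0.1,0,0,-30,0,0.1,0,0,-25,0,0.1,0,0,-13,0,0.1,0,0,0,0],
  grip_force=45,
)

```text
time_s: 6.95
tool_pos: [0.4918, 0.3152, 0.4645]
tool_rot: [179.9, 0.1, 152.0]
force: [0.2, 0.7, -5.4]
grip_width: 0.0234
grasp_force: 44.8
```

Run:
```python
from h import *
o=env.get_obs();print(pose(),o['tool_rot'],o['force'],o['wrist_torque'],o['grip_width'])
S=cam('scene');crop(S,290,30,410,180,4,'pics/s4.png')
p=pose();cx,sx=np.cos(np.radians(p[3])),np.sin(np.radians(p[3]))
def P(dx,dy,h):return proj(S,(p[0]+cx*dx-sx*dy,p[1]+sx*dx+cx*dy,p[2]-.164-.084+h))
for n,a in(('foot',(0,0,0)),('handle top',(.085,0,.119)),('ball',(-.042,0,.065)),('hub',(0,0,.084))):print(n,np.round((P(*a)-[290,30]+.5)*4-.5,0))
```

```text
(np.float64(0.4918073113392666), np.float64(0.3152201914878162), np.float64(0.4645486498825361), np.float64(151.97467797916576)) [1.79934159e+02 5.49052071e-02 1.51974678e+02] [ 0.22632036  0.748698   -5.4300403 ] [ 0.08500978 -0.0939176   0.00174739] 0.023430019047866006
foot [236. 418.]
handle top [188. 199.]
ball [277. 382.]
hub [247. 319.]
```

View pics/s4.png

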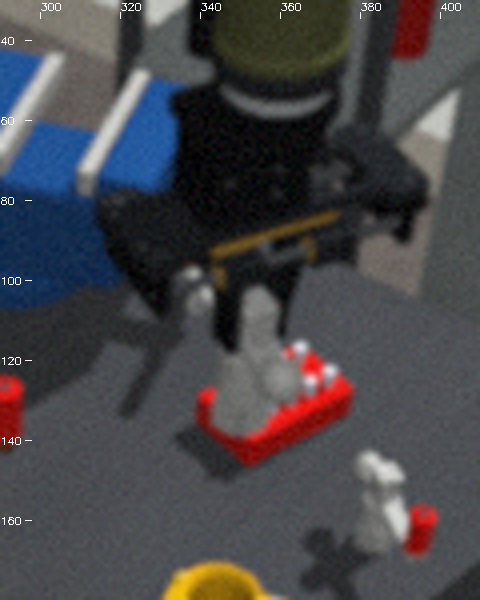

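The crank is held upright. Its foot is at crop (243,424) against (236,418) predicted, about the same 2 px bias in the scene camera that the fingertips showed, so it sits centred in the grip. Carry it over the sleeve.

Run:
```python
from h import *
rows(pose(),[(.598,.033,.4645,122,.1,11)],True)
```

```text
0.1, -24.2, -12.8, -0.1, 2.7, 0.1, -24.3, -12.8, -0.1, 2.7, 0.1, -24.3, -12.8, -0.1, 2.8, 0.1, -24.4, -12.8, -0.1, 2.7, 0.1, -24.5, -12.9, -0.1, 2.7, 0.1, -24.5, -12.8, -0.1, 2.7, 0.1, -24.6, -12.9, -0.1, 2.8, 0.1, -24.7, -12.9, -0.1, 2.7, 0.1, -24.7, -12.9, -0.1, 2.7, 0.1, -24.8, -12.9, -0.1, 2.7, 0.1, -24.8, -12.9, -0.1, 2.8
```

Call:
step_arm(
  steps=[0.1,-24.2,-12.8,0,2.7,0.1,-24.3,-12.8,0,2.7,0.1,-24.3,-12.8,0,2.8,0.1,-24.4,-12.8,0,2.7,0.1,-24.5,-12.9,0,2.7,0.1,-24.5,-12.8,0,2.7,0.1,-24.6,-12.9,0,2.8,0.1,-24.7,-12.9,0,2.7,0.1,-24.7,-12.9,0,2.7,0.1,-24.8,-12.9,0,2.7,0.1,-24.8,-12.9,0,2.8,0.1,0,0,0,0],
)

```text
time_s: 8.5
tool_pos: [0.5987, 0.0283, 0.4633]
tool_rot: [-179.9, 0.1, 121.5]
force: [-0.3, 0.4, -5.7]
grip_width: 0.0237
grasp_force: 44.8
```

Call:
step_arm(
  steps=[0.1,0,0,10,0,0.1,0,0,12,0,0.1,0,0,0,0,0.1,0,0,0,0],
)

```text
time_s: 9.0
tool_pos: [0.5981, 0.0335, 0.4416]
tool_rot: [-180.0, -0.0, 122.0]
force: [-0.7, -0.8, -5.5]
grip_width: 0.0237
grasp_force: 44.8
```

Run:
```python
from h import *
o=env.get_obs();print(pose(),o['force'],o['time_s'],o['qpos'])
S=cam('scene');crop(S,280,170,370,270,6,'pics/s5.png')
p=pose();c=np.array(p[:3])-[0,0,.2477]
print('foot',(proj(S,c)-[280,170]+.5)*6-.5,'rim(.598,.033)',(proj(S,(.598,.033,.185))-[280,170]+.5)*6-.5)
for d in((.01,0,0),(0,.01,0)):print((proj(S,c+d)-proj(S,c))*6)
```

```text
(np.float64(0.5980886785952514), np.float64(0.0334563871925921), np.float64(0.4416187320114551), np.float64(122.0075366609361)) [-0.73263843 -0.75852135 -5.45061997] 9.0 [ 25.98483563  14.73345409 -38.14559103  86.5006807    9.12326323
  81.92557969  19.47989484]
foot [239.59179983 334.30634099] rim(.598,.033) [237.66929558 349.09170634]
[21.02992342 12.47553158]
[ 14.86892167 -16.27901979]
```

View pics/s5.png

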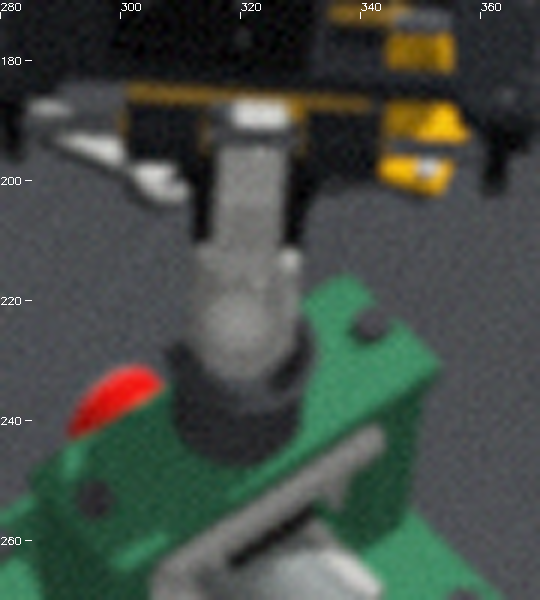

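The shaft stands over the sleeve: edges at x≈193/297 (centre 245) against rim edges at about 167/312 (centre about 240). I'll check the rim edges with intensity profiles.

Run:
```python
import cv2,numpy as np
from h import *
a=cv2.imread('pics/s1.png')[::4,::4];b=cv2.imread('pics/s5.png')[::6,::6]
for y in (226,228,230):
    print('before',y,[(x,int(a[y-130,x-265,1])) for x in range(305,337)])
    print('now',y,[(x,int(b[y-170,x-280,1])) for x in range(305,337)])
for y in(212,216,220):print(y,[(x,int(b[y-170,x-280,1])) for x in range(306,336)])
```

```text
before 226 [(305, 79), (306, 76), (307, 78), (308, 81), (309, 75), (310, 69), (311, 65), (312, 59), (313, 48), (314, 39), (315, 37), (316, 39), (317, 42), (318, 40), (319, 43), (320, 43), (321, 40), (322, 41), (323, 41), (324, 40), (325, 39), (326, 37), (327, 40), (328, 42), (329, 43), (330, 42), (331, 59), (332, 84), (333, 113), (334, 137), (335, 145), (336, 140)]
now 226 [(305, 82), (306, 82), (307, 79), (308, 75), (309, 75), (310, 74), (311, 75), (312, 81), (313, 90), (314, 99), (315, 109), (316, 118), (317, 128), (318, 131), (319, 133), (320, 134), (321, 138), (322, 135), (323, 128), (324, 121), (325, 112), (326, 111), (327, 111), (328, 104), (329, 76), (330, 51), (331, 59), (332, 83), (333, 114), (334, 137), (335, 143), (336, 141)]
before 228 [(305, 82), (306, 81), (307, 77), (308, 78), (309, 72), (310, 69), (311, 61), (312, 45), (313, 38), (314, 35), (315, 41), (316, 45), (317, 43), (318, 46), (319, 44), (320, 42), (321, 43), (322, 43), (323, 41), (324, 41), (325, 34), (326, 40), (327, 34), (328, 33), (329, 39), (330, 38), (331, 47), (332, 72), (333, 106), (334, 130), (335, 139
[... 1492 characters left out ...]
[(306, 81), (307, 77), (308, 79), (309, 84), (310, 81), (311, 79), (312, 80), (313, 88), (314, 95), (315, 95), (316, 103), (317, 116), (318, 120), (319, 121), (320, 113), (321, 117), (322, 126), (323, 128), (324, 125), (325, 112), (326, 109), (327, 118), (328, 119), (329, 108), (330, 92), (331, 79), (332, 74), (333, 74), (334, 80), (335, 89)]
220 [(306, 80), (307, 83), (308, 79), (309, 80), (310, 83), (311, 82), (312, 86), (313, 92), (314, 96), (315, 104), (316, 112), (317, 126), (318, 130), (319, 131), (320, 133), (321, 131), (322, 127), (323, 125), (324, 113), (325, 107), (326, 105), (327, 110), (328, 123), (329, 125), (330, 112), (331, 117), (332, 127), (333, 137), (334, 140), (335, 135)]
```

The rim centre is at about x=320 and the shaft at about 320.7, so they agree within ~1–2 mm, inside the flare tolerance. Now descend gently, watching the side force.

Call:
step_arm(
  steps=[0.1,0,0,4,0,0.1,0,0,4,0,0.1,0,0,3,0,0.1,0,0,2,0,0.1,0,0,2,0,0.1,0,0,0,0],
)

```text
time_s: 9.8
tool_pos: [0.5981, 0.033, 0.4265]
tool_rot: [-180.0, -0.0, 122.0]
force: [0.7, -0.8, -4.9]
grip_width: 0.0234
grasp_force: 44.8
```

Call:
step_arm(
  steps=[0.1,0,0,2,0,0.1,0,0,2,0,0.1,0,0,2,0,0.1,0,0,0,0],
)

```text
time_s: 10.3
tool_pos: [0.5981, 0.0334, 0.4206]
tool_rot: [180.0, -0.0, 122.0]
force: [0.4, 0.5, -4.0]
grip_width: 0.0237
grasp_force: 44.8
```

Call:
step_arm(
  steps=[0.1,0,0,2,0,0.1,0,0,2,0,0.1,0,0,2,0,0.1,0,0,0,0],
)

```text
time_s: 10.8
tool_pos: [0.5981, 0.0333, 0.4144]
tool_rot: [-180.0, -0.0, 122.0]
force: [-0.0, 2.3, -5.8]
grip_width: 0.0241
grasp_force: 44.8
```

Call:
step_arm(
  steps=[0.1,0,0,1.5,0,0.1,0,0,1.5,0,0.1,0,0,1,0,0.1,0,0,0,0],
)

```text
time_s: 11.3
tool_pos: [0.5981, 0.0332, 0.4107]
tool_rot: [180.0, -0.0, 122.0]
force: [0.3, 2.8, -3.9]
grip_width: 0.0232
grasp_force: 44.8
```

Call:
step_arm(
  steps=[0.1,0,0,1,0,0.1,0,0,1,0,0.1,0,0,0,0],
)

```text
time_s: 11.68
tool_pos: [0.5981, 0.0333, 0.4085]
tool_rot: [180.0, -0.0, 122.0]
force: [-0.4, 3.4, -3.1]
grip_width: 0.0238
grasp_force: 44.8
```

Call:
step_arm(
  steps=[0.1,0,0,1,0,0.1,0,0,0.5,0,0.1,0,0,0,0],
)

```text
time_s: 12.05
tool_pos: [0.5981, 0.0332, 0.4071]
tool_rot: [180.0, -0.0, 122.0]
force: [0.3, 3.2, -4.4]
grip_width: 0.024
grasp_force: 44.8
```

Call:
step_arm(
  steps=[0.1,0,0,1,0,0.1,0,0,1,0,0.1,0,0,1,0,0.1,0,0,0,0],
)

```text
time_s: 12.55
tool_pos: [0.5981, 0.0332, 0.4042]
tool_rot: [180.0, -0.0, 122.0]
force: [-0.1, 4.8, -4.5]
grip_width: 0.0236
grasp_force: 44.8
```

Call:
step_arm(
  steps=[0.1,0.4,0.3,1,0,0.1,0.2,0.1,1,0,0.1,0,0,1,0,0.1,0,0,1,0,0.1,0,0,0,0],
)

```text
time_s: 13.18
tool_pos: [0.5981, 0.0335, 0.4]
tool_rot: [-180.0, 0.0, 122.0]
force: [-0.2, 4.0, -3.2]
grip_width: 0.0241
grasp_force: 44.8
```

```bash
python3 -c "
from h import *
o=env.get_obs();print(o['force'],o['wrist_torque'],pose())"
```

```text
[-0.23596495  4.03346772 -3.24086472] [ 1.07946233 -0.04816747  0.04949206] (np.float64(0.5981219447376798), np.float64(0.03354121254566974), np.float64(0.39996406973259063), np.float64(121.95104962264935))
```

Call:
step_arm(
  steps=[0.1,0.5,0.3,1,0,0.1,0.4,0.2,1,0,0.1,0,0,1,0,0.1,0,0,1,0,0.1,0,0,0,0],
)

```text
time_s: 13.8
tool_pos: [0.598, 0.0342, 0.3958]
tool_rot: [-179.9, 0.0, 121.9]
force: [-0.5, 0.5, -5.7]
grip_width: 0.0236
grasp_force: 44.8
```

Side force is gone; nearly home.

Call:
step_arm(
  steps=[0.1,0,0,1,0,0.1,0,0,1,0,0.1,0,0,0.7,0,0.1,0,0,0.5,0,0.1,0,0,0,0],
)

```text
time_s: 14.42
tool_pos: [0.5982, 0.0346, 0.393]
tool_rot: [-180.0, 0.0, 122.0]
force: [0.6, -1.1, -4.6]
grip_width: 0.0234
grasp_force: 44.8
```

Call:
step_arm(
  steps=[0.1,0,0,0.5,0,0.1,0,0,0.5,0,0.1,0,0,0.5,0,0.1,0,0,0,0],
)

```text
time_s: 14.92
tool_pos: [0.5982, 0.0347, 0.3926]
tool_rot: [180.0, 0.1, 122.0]
force: [-2.3, -1.6, 5.0]
grip_width: 0.0238
grasp_force: 44.8
```

Fully seated: TCP 0.3926, foot 145 mm up, 10 N of contact. Release, rise, and move to the handle.

Run:
```python
from h import *
p=pose();a=np.radians(p[3]);hx,hy=.5982+.085*np.cos(a),.0346+.085*np.sin(a);print(hx,hy,p)
rows(p,[(p[0],p[1],.466,122,1,4),(hx,hy,.466,122,1,4),(hx,hy,.407,122,1,4)])
```

```text
0.5532157011754573 0.1067208212603285 (np.float64(0.5981513868536529), np.float64(0.034708918884299125), np.float64(0.3926222504662537), np.float64(121.95324423696806))
1, 0, 0, -18.3, -0, 1, 0, 0, -18.4, -0, 1, 0, 0, -18.3, -0, 1, 0, 0, -18.4, -0, 1, 21.2, -0, 0, -0, 1, 21.2, -0, 0, -0, 1, 21.3, -0, 0, -0, 1, 21.2, -0, 0, -0, 1, -0, -0, 14.8, -0, 1, -0, -0, 14.7, -0, 1, -0, -0, 14.8, -0, 1, -0, -0, 14.7, -0
```

Call:
step_arm(
  steps=[1,0,0,0,0,1,0,0,0,0,1,0,0,0,0,1,0,0,0,0],
)

```text
time_s: 15.42
tool_pos: [0.5982, 0.0348, 0.3914]
tool_rot: [180.0, -0.0, 122.0]
force: [0.1, -0.4, -0.1]
grip_width: 0.0557
grasp_force: 0.0
```

Call:
step_arm(
  steps=[1,0,0,-18,0,1,0,0,-20,0,1,0,0,-20,0,1,0,0,-16,0,1,21,0,0,0,1,21,0,0,0,1,21,0,0,0,1,22,0,0,0,1,0,0,14,0,1,0,0,15,0,1,0,0,15,0,1,0,0,14,0],
)

```text
time_s: 16.92
tool_pos: [0.5533, 0.1059, 0.4058]
tool_rot: [-179.9, -0.0, 121.9]
force: [0.8, 0.3, -0.1]
grip_width: 0.0872
grasp_force: 0.0
```

Call:
step_arm(
  steps=[0.1,0,0,0,0,0.1,0,0,0,0,0.1,0,0,0,0,0.1,0,0,0,0,0.1,0,0,0,0,0.1,0,0,0,0,0.1,0,0,0,0,0.1,0,0,0,0],
  grip_force=15,
)

```text
time_s: 17.92
tool_pos: [0.5531, 0.1069, 0.4076]
tool_rot: [180.0, 0.0, 122.0]
force: [0.4, -0.4, -0.5]
grip_width: 0.0256
grasp_force: 15.0
```

Run:
```python
from h import *
o=env.get_obs();print(pose(),o['force'],o['wrist_torque'],o['grip_width'],o['grasp_force'],o['time_s'])
S=cam('scene');crop(S,270,140,390,280,4,'pics/s6.png')
```

```text
(np.float64(0.5531185574185188), np.float64(0.10690457681625863), np.float64(0.4075824187360928), np.float64(121.96204754549161)) [ 0.43405334 -0.39124101 -0.48735522] [ 0.09366498 -0.16025056  0.00543469] 0.02557170289399475 14.999486426822841 17.925
```

View pics/s6.png

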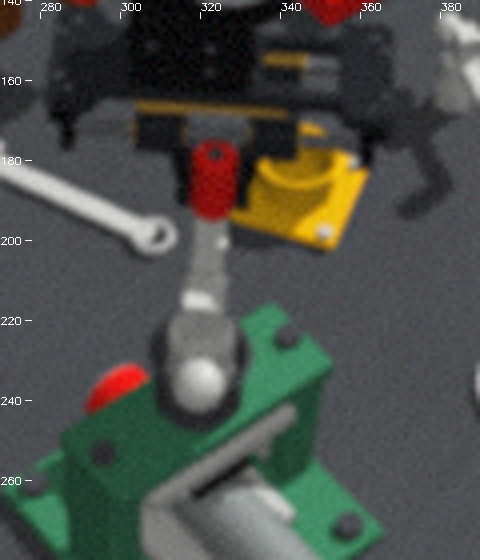

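The handle (crop (215,180)) is gripped and the crank sits down in the sleeve. Compute the winding arc.

```bash
cat >> h.py <<'E'
C=np.array([.5982,.0347])
def wind(th0,th1,n,z=.4075,g=.1):
    p=lambda t:C+.085*np.array([np.cos(np.radians(t)),np.sin(np.radians(t))])
    T=np.linspace(th0,th1,n+1);rows((*p(th0),z,122),[(*p(t),z,122,g,1) for t in T[1:]])
def tq():
    o=env.get_obs();d=o['tool_pos'][:2]-C;r=np.hypot(*d);u=d/r;t=np.array([u[1],-u[0]]);F=o['force']
    print('t',o['time_s'],'ang',np.degrees(np.arctan2(*d[::-1])),'r',r,'T',-F[:2]@t*.085,'Frad',F[:2]@u,'Fz',F[2])
E
python3 - <<'E'
from h import *
wind(122,32,12);wind(32,-88,16)
E
```

```text
0.1, -0.7, 11.1, 0, 0, 0.1, -2.2, 10.9, 0, 0, 0.1, -3.6, 10.5, 0, 0, 0.1, -4.9, 10, 0, 0, 0.1, -6.2, 9.2, 0, 0, 0.1, -7.3, 8.4, 0, 0, 0.1, -8.4, 7.3, 0, 0, 0.1, -9.2, 6.2, 0, 0, 0.1, -10, 4.9, 0, 0, 0.1, -10.5, 3.6, 0, 0, 0.1, -10.9, 2.2, 0, 0, 0.1, -11.1, 0.7, 0, 0 

0.1, -11.1, -0.7, 0, 0, 0.1, -10.9, -2.2, 0, 0, 0.1, -10.5, -3.6, 0, 0, 0.1, -10, -4.9, 0, 0, 0.1, -9.2, -6.2, 0, 0, 0.1, -8.4, -7.3, 0, 0, 0.1, -7.3, -8.4, 0, 0, 0.1, -6.2, -9.2, 0, 0, 0.1, -4.9, -10, 0, 0, 0.1, -3.6, -10.5, 0, 0, 0.1, -2.2, -10.9, 0, 0, 0.1, -0.7, -11.1, 0, 0 

0.1, 0.7, -11.1, 0, 0, 0.1, 2.2, -10.9, 0, 0, 0.1, 3.6, -10.5, 0, 0, 0.1, 4.9, -10, 0, 0
```

Call:
step_arm(
  steps=[0.1,0,0,0,0,0.1,-0.7,11.1,0,0,0.1,-2.2,10.9,0,0,0.1,-3.6,10.5,0,0,0.1,-4.9,10,0,0],
  grip_force=40,
)

```text
time_s: 18.6
tool_pos: [0.5948, 0.1204, 0.4072]
tool_rot: [-179.7, -0.1, 122.0]
force: [-6.6, -0.6, 3.3]
grip_width: 0.0254
grasp_force: 40.0
```

```bash
python3 -c "
from h import *
tq()"
```

```text
t 18.6 ang 92.24270806893551 r 0.0857789621144563 T 0.5630942643713248 Frad -0.30799596757633685 Fz 3.3477358310279905
```

Drag is 0.56 N m as expected, so the hex is engaged. Continue.

Call:
step_arm(
  steps=[0.1,-6.2,9.2,0,0,0.1,-7.3,8.4,0,0,0.1,-8.4,7.3,0,0,0.1,-9.2,6.2,0,0,0.1,-10,4.9,0,0,0.1,-10.5,3.6,0,0,0.1,-10.9,2.2,0,0],
)

```text
time_s: 19.48
tool_pos: [0.6631, 0.0908, 0.407]
tool_rot: [-179.8, -0.3, 122.1]
force: [-5.6, 3.2, 2.8]
grip_width: 0.025
grasp_force: 40.0
```

```bash
python3 -c "
from h import *
tq()"
```

```text
t 19.475 ang 40.82890651426283 r 0.08582160058780336 T 0.5151724913897134 Frad -2.165929655468554 Fz 2.842700027273309
```

Call:
step_arm(
  steps=[0.1,-11.1,0.7,0,0,0.1,-11.1,-0.7,0,0,0.1,-10.9,-2.2,0,0,0.1,-10.5,-3.6,0,0],
)

```text
time_s: 19.98
tool_pos: [0.6817, 0.0521, 0.4072]
tool_rot: [180.0, -0.4, 122.2]
force: [-3.7, 5.6, 2.1]
grip_width: 0.0251
grasp_force: 40.0
```

```bash
python3 -c "
from h import *
tq()"
```

```text
t 19.975 ang 11.774343703690203 r 0.08528174018489178 T 0.5279743874441651 Frad -2.464299138910427 Fz 2.0812574227385423
```

Still free at 110°. Continue in shorter stretches.

Call:
step_arm(
  steps=[0.1,-10,-4.9,0,0,0.1,-9.2,-6.2,0,0,0.1,-8.4,-7.3,0,0],
)

```text
time_s: 20.35
tool_pos: [0.6815, 0.02, 0.4075]
tool_rot: [179.7, -0.3, 122.2]
force: [0.4, 7.6, -0.3]
grip_width: 0.0252
grasp_force: 40.0
```

```bash
python3 -c "
from h import *
tq()"
```

```text
t 20.35 ang -10.018140362946767 r 0.08462657796551765 T 0.6396809836287206 Frad -0.8756466318657581 Fz -0.3159490897709911
```

Call:
step_arm(
  steps=[0.1,-7.3,-8.4,0,0,0.1,-6.2,-9.2,0,0,0.1,-4.9,-10,0,0],
)

```text
time_s: 20.72
tool_pos: [0.6691, -0.0102, 0.408]
tool_rot: [179.4, -0.2, 122.2]
force: [5.5, 7.9, -1.4]
grip_width: 0.0252
grasp_force: 40.0
```

```bash
python3 -c "
from h import *
tq()"
```

```text
t 20.725 ang -32.360831771556725 r 0.08394152194319066 T 0.8192794417721152 Frad 0.46162583319016115 Fz -1.427341547217759
```

Call:
step_arm(
  steps=[0.1,-3.6,-10.5,0,0,0.1,-2.2,-10.9,0,0],
)

```text
time_s: 20.98
tool_pos: [0.6547, -0.0271, 0.4082]
tool_rot: [179.3, -0.1, 122.2]
force: [8.6, 7.1, -2.0]
grip_width: 0.0253
grasp_force: 40.0
```

```bash
python3 -c "
from h import *
tq()"
```

```text
t 20.975 ang -47.53290323147008 r 0.08375609833013997 T 0.9499495769578302 Frad 0.5706978636324469 Fz -2.0403751841124036
```

Call:
step_arm(
  steps=[0.1,-0.6,-8,0,0],
)

```text
time_s: 21.1
tool_pos: [0.6485, -0.0323, 0.4083]
tool_rot: [179.3, -0.0, 122.2]
force: [10.7, 6.9, -2.4]
grip_width: 0.0253
grasp_force: 40.0
```

```bash
python3 -c "
from h import *
tq()"
```

```text
t 21.1 ang -53.105426594840885 r 0.0837175661347663 T 1.0809708346631735 Frad 0.9327618067003645 Fz -2.4475900037286737
```

Call:
step_arm(
  steps=[0.1,0,0,0,0,0.1,0,0,0,0],
)

```text
time_s: 21.35
tool_pos: [0.6483, -0.0327, 0.4082]
tool_rot: [179.4, -0.0, 122.1]
force: [7.0, 6.0, -2.3]
grip_width: 0.0253
grasp_force: 40.0
```

```bash
python3 -c "
from h import *
tq();print(pose())"
```

```text
t 21.35 ang -53.3842520352625 r 0.08392932952097647 T 0.7810584908144491 Frad -0.6878682666525409 Fz -2.2836995151878625
(np.float64(0.6482592717420422), np.float64(-0.032666175982439566), np.float64(0.40815770819224534), np.float64(122.12711943006475))
```

Wound to about 1.05 N m moving (about 150 N). Release, rise and regrasp the hub.

Call:
step_arm(
  steps=[1,0,0,0,0,1,0,0,0,0,1,0,0,0,0,1,0,0,0,0,1,0,0,0,0],
)

```text
time_s: 21.98
tool_pos: [0.6456, -0.036, 0.4073]
tool_rot: [-180.0, 0.0, 121.9]
force: [0.9, -0.7, 0.0]
grip_width: 0.0669
grasp_force: 0.0
```

Run:
```python
from h import *
p=pose();print(p,env.get_obs()['force'])
rows(p,[(p[0],p[1],.466,122,1,4),(.598,.0347,.466,127.8,1,4),(.598,.0347,.393,127.8,1,4)])
```

```text
(np.float64(0.6456223676979564), np.float64(-0.03599671772742114), np.float64(0.40734287082551907), np.float64(121.93188182140237)) [ 0.85447771 -0.68755322  0.01562437]
1, 0, 0, -14.7, -0, 1, 0, 0, -14.6, -0, 1, 0, 0, -14.7, -0.1, 1, 0, 0, -14.7, 0, 1, 21.3, -0.7, 0, -1.4, 1, 21.3, -0.2, 0, -1.5, 1, 21.3, 0.3, 0, -1.4, 1, 21.3, 0.9, 0, -1.5, 1, 0, 0, 18.3, 0, 1, 0, 0, 18.2, 0, 1, 0, 0, 18.3, 0, 1, 0, 0, 18.2, 0
```

Call:
step_arm(
  steps=[1,0,0,-14.7,0,1,0,0,-14.7,0,1,0,0,-14.7,0,1,0,0,-14.7,0,1,21.3,-0.7,0,-1.4,1,21.3,-0.2,0,-1.5,1,21.3,0.3,0,-1.4,1,21.3,0.9,0,-1.5,1,0,0,18.3,0,1,0,0,18.3,0,1,0,0,18.3,0,1,0,0,18,0],
)

```text
time_s: 23.48
tool_pos: [0.5982, 0.0342, 0.3913]
tool_rot: [-179.9, -0.1, 127.7]
force: [-0.1, 0.7, 0.5]
grip_width: 0.0873
grasp_force: 0.0
```

Call:
step_arm(
  steps=[0.1,0,0,0,0,0.1,0,0,0,0,0.1,0,0,0,0,0.1,0,0,0,0,0.1,0,0,0,0,0.1,0,0,0,0,0.1,0,0,0,0,0.1,0,0,0,0],
  grip_force=8,
)

```text
time_s: 24.48
tool_pos: [0.5979, 0.0348, 0.3935]
tool_rot: [-179.9, 0.0, 127.8]
force: [-2.1, -1.2, 1.2]
grip_width: 0.0243
grasp_force: 8.0
```

```bash
python3 -c "
from h import *
o=env.get_obs();print(pose(),o['force'],o['wrist_torque'],o['grip_width'])"
```

```text
(np.float64(0.5978972558404098), np.float64(0.03480198517261834), np.float64(0.39349197877538433), np.float64(127.75504864571518)) [-2.14330704 -1.17074154  1.16163534] [-0.31537757  0.30058844  0.11436323] 0.024262647309859043
```

Call:
step_arm(
  steps=[0.1,0,-0.3,0,0,0.1,0,0,0,0,0.1,0,0,-2,0,0.1,0,0,-3,0,0.1,0,0,-4,0,0.1,0,0,-4,0],
  grip_force=40,
)

```text
time_s: 25.22
tool_pos: [0.5978, 0.0341, 0.4001]
tool_rot: [-179.8, -0.3, 127.7]
force: [7.0, 0.1, -27.9]
grip_width: 0.0241
grasp_force: 39.7
```

Call:
step_arm(
  steps=[0.1,0,0,-5,0,0.1,0,0,-5,0,0.1,0,0,-6,0,0.1,0,0,-6,0],
)

```text
time_s: 25.72
tool_pos: [0.5979, 0.0354, 0.43]
tool_rot: [179.9, 0.1, 127.8]
force: [0.5, 0.6, -5.8]
grip_width: 0.0238
grasp_force: 39.5
```

There was a brief 28 N of resistance while drawing off the hex; now it is free. Lift clear and check.

Call:
step_arm(
  steps=[0.1,0,0,-10,0,0.1,0,0,-14,0,0.1,0,0,-11,0,0.1,0,0,0,0,0.1,0,0,0,0],
)

```text
time_s: 26.35
tool_pos: [0.5978, 0.0349, 0.4631]
tool_rot: [-180.0, -0.0, 127.8]
force: [0.3, 0.8, -6.5]
grip_width: 0.0239
grasp_force: 39.5
```

Run:
```python
from h import *
o=env.get_obs();print(pose(),o['tool_rot'],o['force'],o['wrist_torque'],o['time_s'])
S=cam('scene');crop(S,270,140,390,280,4,'pics/s7.png')
p=pose();f=lambda q:(proj(S,q)-[270,140]+.5)*4-.5
print('foot',f((p[0],p[1],p[2]-.2477)));a=np.radians(p[3])
print('ball',f((p[0]+.042*np.cos(a),p[1]+.042*np.sin(a),p[2]-.2477+.065)),'handle top',f((p[0]-.085*np.cos(a),p[1]-.085*np.sin(a),p[2]-.2477+.119)))
```

```text
(np.float64(0.5977986699451501), np.float64(0.03486025113044145), np.float64(0.46309005064283415), np.float64(127.75964369350916)) [-1.79966730e+02 -1.50270753e-02  1.27759644e+02] [ 0.30214471  0.77871927 -6.53211132] [ 0.0769773  -0.05695654  0.06150693] 26.35
foot [201.74440774 319.12520274]
ball [203.23480943 189.49807526] handle top [217.98506273 308.29345031]
```

View pics/s7.png

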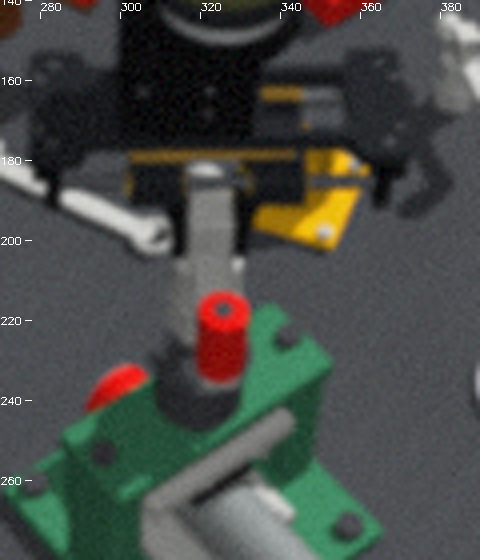

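The crank hangs straight (handle top at crop (223,308), as predicted). Carry it to the stand.

Run:
```python
from h import *
rows(pose(),[(.492,.3145,.4631,150,.1,11)],True)
```

```text
0.1, 24, 14, -0, -2, 0.1, 24.1, 13.7, -0.1, -2, 0.1, 24.2, 13.5, 0, -2.1, 0.1, 24.3, 13.1, -0, -2, 0.1, 24.4, 12.8, -0, -2, 0.1, 24.4, 12.5, -0.1, -2, 0.1, 24.6, 12.2, 0, -2.1, 0.1, 24.6, 11.9, -0, -2, 0.1, 24.7, 11.7, -0, -2, 0.1, 24.8, 11.3, -0.1, -2, 0.1, 24.8, 10.9, 0, -2
```

Call:
step_arm(
  steps=[0.1,24,14,0,-2,0.1,24.1,13.7,0,-2,0.1,24.2,13.5,0,-2.1,0.1,24.3,13.1,0,-2,0.1,24.4,12.8,0,-2,0.1,24.4,12.5,0,-2,0.1,24.6,12.2,0,-2.1,0.1,24.6,11.9,0,-2,0.1,24.7,11.7,0,-2,0.1,24.8,11.3,0,-2,0.1,24.8,10.9,0,-2,0.1,0,0,0,0],
)

```text
time_s: 27.9
tool_pos: [0.4893, 0.318, 0.4638]
tool_rot: [179.9, -0.1, 150.3]
force: [0.1, 0.1, -4.6]
grip_width: 0.024
grasp_force: 39.5
```

Call:
step_arm(
  steps=[0.1,0,0,20,0,0.1,0,0,25,0,0.1,0,0,25,0,0.1,0,0,25,0,0.1,0,0,25,0,0.1,0,0,20,0,0.1,0,0,15,0,0.1,0,0,10,0,0.1,0,0,0,0,0.1,0,0,0,0],
)

```text
time_s: 29.15
tool_pos: [0.4923, 0.3149, 0.2992]
tool_rot: [179.9, 0.0, 150.0]
force: [0.3, -0.4, -6.0]
grip_width: 0.0242
grasp_force: 39.5
```

Call:
step_arm(
  steps=[0.1,0,0,4,0,0.1,0,0,4,0,0.1,0,0,3,0,0.1,0,0,3,0,0.1,0,0,3,0,0.1,0,0,0,0],
)

```text
time_s: 29.9
tool_pos: [0.492, 0.3144, 0.2811]
tool_rot: [-180.0, -0.0, 150.0]
force: [-0.0, 1.2, -5.1]
grip_width: 0.0237
grasp_force: 39.5
```

Call:
step_arm(
  steps=[0.1,0,0,3,0,0.1,0,0,3,0,0.1,0,0,3,0,0.1,0,0,3,0,0.1,0,0,2,0,0.1,0,0,0,0],
)

```text
time_s: 30.65
tool_pos: [0.4921, 0.3145, 0.2672]
tool_rot: [-180.0, -0.0, 150.0]
force: [-0.7, 0.3, -5.1]
grip_width: 0.0241
grasp_force: 39.5
```

In the cup with no side force. Down to the floor (expected at TCP 0.2557).

Call:
step_arm(
  steps=[0.1,0,0,3,0,0.1,0,0,3,0,0.1,0,0,2,0,0.1,0,0,1.5,0,0.1,0,0,1,0,0.1,0,0,0,0],
)

```text
time_s: 31.4
tool_pos: [0.4921, 0.3146, 0.2569]
tool_rot: [-180.0, 0.0, 150.0]
force: [-0.5, -0.2, -4.9]
grip_width: 0.0236
grasp_force: 39.5
```

Call:
step_arm(
  steps=[0.1,0,0,0.7,0,0.1,0,0,0.7,0,0.1,0,0,0.5,0,0.1,0,0,0,0],
)

```text
time_s: 31.9
tool_pos: [0.4923, 0.3149, 0.2566]
tool_rot: [180.0, 0.1, 150.0]
force: [-2.9, -1.7, 5.9]
grip_width: 0.0237
grasp_force: 39.5
```

Seated on the floor (+11 N). Release and withdraw upward.

Call:
step_arm(
  steps=[1,0,0,0,0,1,0,0,0,0,1,0,0,0,0,1,0,0,0,0,1,0,0,0,0,1,0,0,-15,0,1,0,0,-25,0,1,0,0,-40,0,1,0,0,-40,0,1,0,0,-40,0,1,0,0,0,0,1,0,0,0,0],
)

```text
time_s: 33.4
tool_pos: [0.4919, 0.3145, 0.4152]
tool_rot: [-180.0, 0.0, 150.0]
force: [0.0, -0.1, -0.2]
grip_width: 0.0869
grasp_force: 0.0
```

Run:
```python
from h import *
o=env.get_obs();print(pose(),o['force'],o['time_s'],o['grip_width'])
S=cam('scene');crop(S,270,130,400,280,4,'pics/s8.png')
```

```text
(np.float64(0.4918775592423757), np.float64(0.3145003341356808), np.float64(0.4152472407020486), np.float64(149.9662067640857)) [ 0.01151425 -0.13564974 -0.2453485 ] 33.4 0.0868551384605178
```

View pics/s8.png

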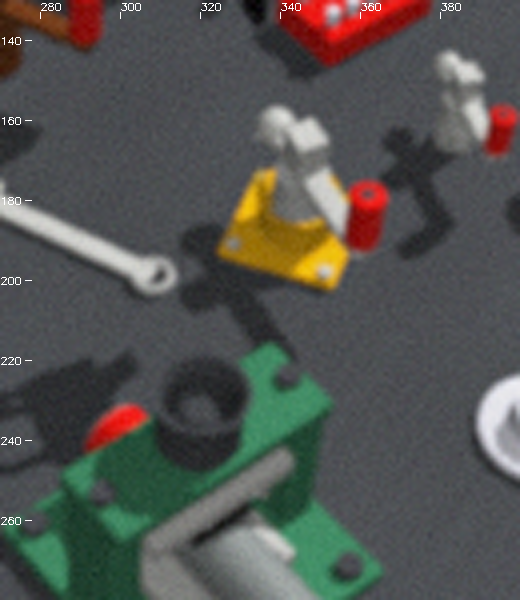

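The picture shows the crank standing upright and fully home in the yellow stand (hub at crop (305,140), handle at (367,215)). The clamp, damper and other items are where they were, and the gripper is clear. Handing in.

```bash
python3 -c "
from cell import env
print(env.sign_off())"
```

```text
the job is handed in; nothing more can be done
None
```

The job is handed in: I seated the crank on the hidden hex, wound it to about 1.05 N m on the screw (an estimated 150 N on the damper), and stood it upright and fully home in its stand at about 33 s; drawing it off the hex met a brief 28 N pull.

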